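# Hold the check cell in the photometer's light path

## Robot

A 6-joint arm with a two-finger parallel gripper is mounted at the origin on a cart in front of the work surface, level with it; the furniture and walls round the work are solid. World frame = base frame: x ahead of the robot, y to its left, z up, the work surface at z = 0. Lengths are in m, angles in rad, forces in N, time in s.
With the tool pointing down it reaches from about 0.3 to 0.775 m from the base axis. Payload 14.6 kg.
Tool frame: the origin (TCP) lies between the finger pads; the fingertips stand 19 mm ahead of it and the grasp point (between the pads) is the TCP; z points along the fingers, y is the direction in which the jaws open and shut (so a half turn about z gives the same grasp; the last joint's range is limited). The gripper opens to 94 mm and grips with 3 to 60 N. Pads are 16 mm wide; open, the fingers measure 119 mm over their backs; the gripper's body (75 mm by 177 mm) begins 78 mm behind the grasp point.
Start: joints at [-1.288, 0.3, 1.521, -0, 1.321, -0.067], TCP at [0.188, -0.517, 0.224] pointing down, gripper open.
Joint ranges: [-3.03, 3.03], [-0.79, 2.21], [0.23, 2.52], [-1.04, 4.18], [0, 3.07], [-2.55, 2.55]. Speed limits (rad/s): [2.22, 2.22, 2.57, 3.14, 3.14, 3.14].

## Interface

Orientations are given as [roll, pitch, yaw] about the fixed x, y, z axes, in that order (R = Rz(yaw) Ry(pitch) Rx(roll)).
In Python, from station import telemetry, vision, ctrl gives the robot as it stands. The module is installed in compiled form; this text tells all that it offers.
- The arm moves only by the shell command python3 -m creep 'ROWS' [FORCE]. ROWS is JSON, a list of rows, each a list of 3 entries, a list of its own where there are three numbers: the shift along the tool's x, y, z in units of 50 mm (1.0 is 50 mm), then the turn about the tool's z in units of 8 degrees (1.0 is 8 degrees), then the opening, from 0 (shut) to 1 (fully open). In form: [[[tx, ty, tz], twist, gripper], ...]. A call has 1 to 12 rows; each row is the pose to reach, as a shift and turn from the pose commanded when the call began, along the tool's axes at that moment; what a row does not reach only later rows make up. A row lasts 1/10 s, in which the tool goes at most 50 mm and 8.59 degrees, less where a joint would pass 70% of its speed; a pose out of reach is approached as far as the arm can. A call with a gripper value outside its range is refused whole. The fingers move at their own pace and stop on an object; FORCE is the grip in N (left out, the last holds). Time passes only in rows, so rows that repeat a pose let the fingers close. It gives the time, the measured TCP pose, the force and the opening at its end, in the units of the state.
- telemetry.get_obs(): the state, without advancing time (a new reading comes with each control period).
- vision.camera(name): name is "side" or "top"; returns a dict with "img" (384x512x3 uint8, red, green, blue), "depth" (384x512 float32, m along the optical axis (not along the pixel's ray), 0 where there is no reading), "vertical_fov" (degrees; the focal length in pixels is half the picture's height over the tangent of half this angle, whatever the lens; pixels are square), "cx", "cy" (the principal point, pixels), "extrinsics" (4x4, takes a point from camera to world coordinates). Camera axes: x right, y down, z forward; pixel columns grow to the right and rows downward; lengths in m; the calibration is good to about 2 mm. A picture is of the moment at which its call begins.
- ctrl.hand_in(): hands the job in, once; it reports no verdict.
The state is a dict: "time_s": time; "qpos": joint angles; "joint_vel": joint speeds; "tau": joint torques, N m; "ee_pos": TCP position; "eef_rot": TCP orientation; "force": force on the tool from outside, world axes, zero at the start; "moment": the same for the moment, N m; "grip_width": finger opening in m.
Only numpy, scipy, OpenCV 4.12 (cv2) and the standard library are available. Lean on these libraries where they do the work, as an engineer would, in place of code of your own. Each camera call takes 0.05 s, during which the arm holds its last target.

## Task

Do the start-of-shift check of the frying-oil photometer: slide the dust shutter on its top fully open, then take the tall stoppered check cell out of the stand, gripping it by its two frosted faces only and never touching the clear glass. Lower it upright into the square well with its clear faces squarely towards the lamp and the detector, and gently push it down against the spring lift as far as it goes. The job finishes while you are holding it there, still gripped by the frosted faces and pressed down in the light; leave the two short cells in the stand and everything else where it is.

Things in the scene. Friction and masses are not known exactly. Their poses are not given: they have to be found in the camera images.
- meter: White bench photometer, fixed, 146 x 180 mm, 72 mm high; sloping panel with a dark blank screen at its front (-x), finned lamp tube at its left (+y) end, black detector cap at its right (-y) end. Origin on the worktop under the axis of the well; z up; the light beam runs along y. Two aluminium shutter rails stand along y on its top at x = +-23.5 mm, up to 76.5 mm high.
- well_mouth (a point): Centre of the mouth of the square cell well, on the top of its black insert, 72 mm above the worktop; axes as the photometer's. The well is 26 x 26 mm (the cell 22 x 22 mm), its sides along x and y, with a 3 mm chamfer; the shutter covers it at first.
- beam (a point): Point where the light beam crosses the axis of the well, 38 mm above the worktop (34 mm below the mouth); the beam runs along y.
- shutter (a joint): Dust shutter, a steel plate over the well: 0 = closed, 0.046 m = fully open; it slides along the photometer's -y (away from the lamp, to the robot's right) with about 1 N of friction and stays where it is left. It may start a few mm open.
- shutter_tab (a point): Centre of the black upright grip tab on the shutter, 84.5 mm above the worktop; the tab is 26 mm along the photometer's x, 10 mm thick along y and stands 18 mm high, from the steel plate (75.5 mm above the worktop) to 93.5 mm. Moves with the shutter; axes as the photometer's.
- lift (a joint): Spring lift, the floor of the well: 0 = up (plate 28 mm below the mouth), 0.018 m = pressed to its stop (plate 46 mm below the mouth, 26 mm above the worktop). The spring pushes up with 3 N at the top and 7 N at the stop, and raises the cell again if it is let go.
- stand: Fixed grey cell stand, 46 x 170 mm, 26 mm high (30 mm at its two ends). Origin: centre of its underside; y runs along the row of three square pockets, 52 mm apart, 26 mm wide, 20 mm deep (floor 6 mm above the worktop). Which pocket holds which cell varies.
- cell_center (a point): Centre of the check cell: the tall one, a solid glass block 22 x 22 x 95 mm, 0.1 kg, with a grey stopper 13 mm square and 6 mm high on top. The point lies half-way up the glass, 47.5 mm above its underside. z up; the two frosted (whitish, matt) faces are at +-x, the two clear faces at +-y. In the stand its frosted faces look across the row (to the stand's +-x).
- cell_window (a point): Spot on the axis of the check cell, 12 mm above its underside, that must come into the beam; axes as the cell's.
- cell: The check cell itself (see cell_center); origin at the centre of its underside. Its lowest 46 mm go into the well, so it has to be gripped near the top of its frosted faces.
- sample_1_center (a point): Centre of one of the two short cells, empty and open at the top, 22 x 22 x 58 mm, half-way up; stays in the stand.
- sample_2_center (a point): Centre of the other short cell, same shape; stays in the stand.
- weight_1: large steel check weight, 43 mm across, 52 mm high, behind the photometer; stays where it is. Origin at the centre of its underside.
- weight_2: small steel check weight, 32 mm across, 40 mm high, behind the photometer; stays where it is. Origin at the centre of its underside.
- marker_1: black felt marker, 135 x 16 x 18 mm, lying in front of the stand; stays where it is. Origin at the centre of its underside.
- label_roll_1: roll of label paper, 72 mm across, 50 mm high, behind the stand; stays where it is. Origin at the centre of its underside.
- label_roll_2: roll of label paper, 54 mm across, 32 mm high, behind the stand; stays where it is. Origin at the centre of its underside.
- tea_spoon: teaspoon with a red handle, 132 x 26 x 11 mm, between the photometer and the stand; stays where it is. Origin at the centre of its underside.
- masking_tape: roll of masking tape lying flat, 96 mm across, 25 mm high, to the right of the photometer; stays where it is. Origin at the centre of its underside.
There are look-alikes about, which are no part of the job. What is shaped like the cell but blue or green is not meant.

How it is judged:
By the outcome, as a careful person would: the job done as asked, in the order asked, and still so for the second after the job is handed in, while the arm keeps its last pose, push and grip.
It also fails if it takes over 64 s, if anything falls off the work surface, if the arm or the gripper's body presses on something with over 40 N, if the wrist force passes 120 N, or if a joint passes its speed limit or range.

## Working session

There is one attempt and no reset: what is moved stays moved. The work goes in short steps, Python scripts to look and compute and a shell command to move; the robot and the scene stay as the last step left them, time stands still between calls to the robot, and variables do not carry over. Pictures are saved under pics/ and viewed, and the job is handed in when it is done.

```bash
mkdir -p pics; cat > h.py <<'E'
import numpy as np, cv2
from station import telemetry, vision, ctrl
def grab(n,tag):
    c=vision.camera(n); cv2.imwrite(f"pics/{tag}.png",c["img"][:,:,::-1]); np.savez(f"{tag}.npz",**{k:np.array(v) for k,v in c.items()}); return c
def pts(c):
    H,W=c["depth"].shape; f=H/2/np.tan(np.radians(float(c["vertical_fov"]))/2)
    v,u=np.mgrid[0:H,0:W]; d=c["depth"]
    P=np.stack([(u-c["cx"])/f*d,(v-c["cy"])/f*d,d],-1); T=c["extrinsics"]
    return P@T[:3,:3].T+T[:3,3]
E
python3 - <<'E'
from h import *
for n in("side","top"):
    c=grab(n,n+"0"); print(n,c["vertical_fov"],c["cx"],c["cy"]);print(np.round(c["extrinsics"],3))
print(telemetry.get_obs())
for n in("side","top"):
    i=cv2.imread(f"pics/{n}0.png"); cv2.imwrite(f"pics/{n}0b.png",cv2.resize(i,(768,576),interpolation=cv2.INTER_CUBIC))
E
```

```text
side 45.45262812345351 251.08519588348005 190.77302330915288
[[-0.992 -0.056  0.114  0.411]
 [-0.127  0.501 -0.856  0.985]
 [-0.01  -0.864 -0.504  0.692]
 [ 0.     0.     0.     1.   ]]
top 47.05664512399952 252.12189202430133 191.21487842908593
[[ 0.03  -0.99   0.141  0.348]
 [-0.999 -0.027  0.023 -0.069]
 [-0.019 -0.142 -0.99   1.472]
 [ 0.     0.     0.     1.   ]]
{'time_s': 0.1, 'qpos': array([-1.28757843e+00,  3.00396221e-01,  1.52150624e+00, -1.43364444e-05,
        1.32070926e+00, -6.65949820e-02]), 'joint_vel': array([ 0.00050671, -0.00178969, -0.00194526,  0.0005142 ,  0.00087958,
       -0.00020624]), 'tau': array([-1.60648860e-04, -5.32641327e+01, -3.53287303e+01,  7.08532822e-02,
        2.34265690e-02, -5.53447967e-05]), 'ee_pos': array([ 0.18843375, -0.5164857 ,  0.22395905]), 'eef_rot': array([-3.14057491e+00, -5.39589826e-05,  3.49816405e-01]), 'force': array([-0.28784048, -0.39509415,  0.44501458]), 'moment': array([ 0.01948507, -0.06087018,  0.00580645]), 'grip_width': 0.09381507685801191}
```

View pics/side0b.png

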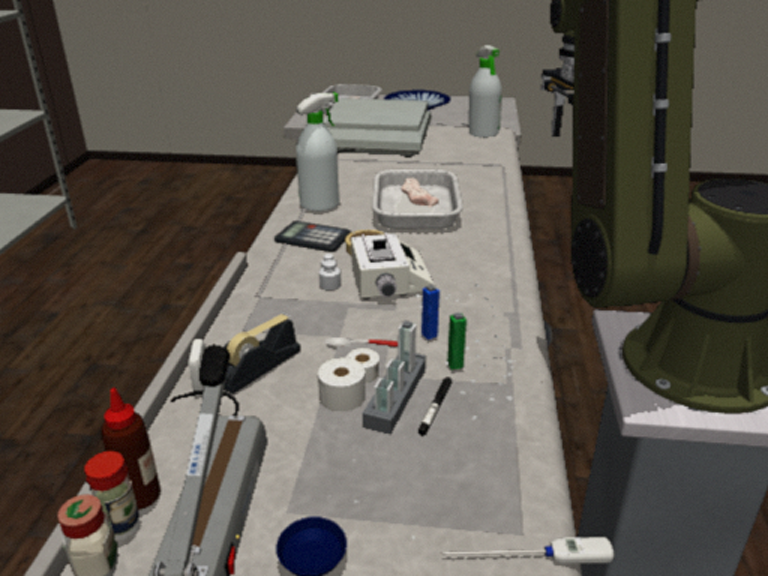

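View pics/top0b.png

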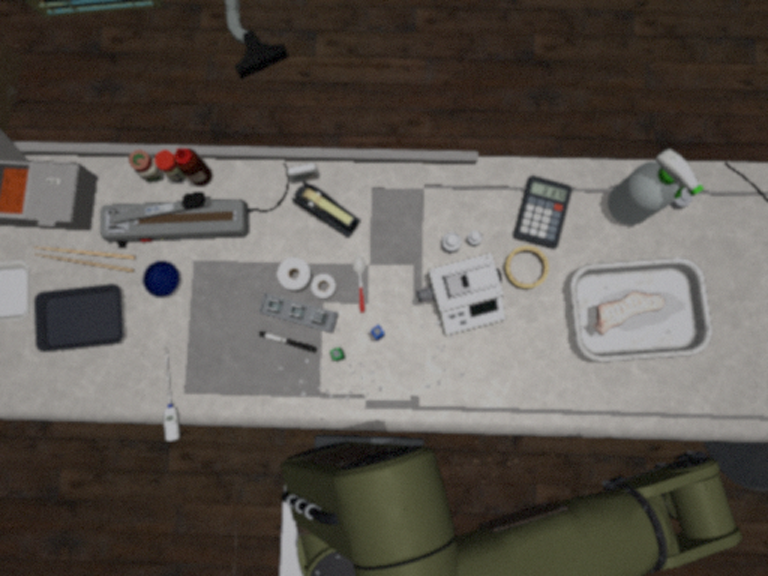

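The side view shows the tall cell in the pocket nearest the meter, at about (407,340) in the enlarged picture. The meter is at (390,265) and the blue and green look-alikes at (430,312) and (457,340). The top view shows the stand at (298,310) and the meter at (467,292). Next I zoom in for detail.

```bash
python3 - <<'E'
from h import *
t=cv2.imread("pics/top0.png"); s=cv2.imread("pics/side0.png")
cv2.imwrite("pics/topz.png",cv2.resize(t[155:245,165:365],(800,360),interpolation=cv2.INTER_CUBIC))
cv2.imwrite("pics/sidez.png",cv2.resize(s[150:290,210:320],None,fx=4.2,fy=4.2,interpolation=cv2.INTER_CUBIC))
c=np.load("top0.npz"); P=pts(c); z=P[...,2]
np.set_printoptions(linewidth=250)
print("table z",np.median(z[215:235,230:300]))
print((z[178:222:1,278:338:2]*1000).astype(int))
E
```

```text
table z 0.0002270161229761536
[[   1    8    0 ...   -6    0    0]
 [   1    0    4 ...   42    5    0]
 [  -4   -6    1 ...   48    3    1]
 ...
 [   3   -1    0 ...   -1    1   -2]
 [   1   -2    0 ...   -1    3    5]
 [   0 1472    0 ...   -2    4   -2]]
```

View pics/topz.png

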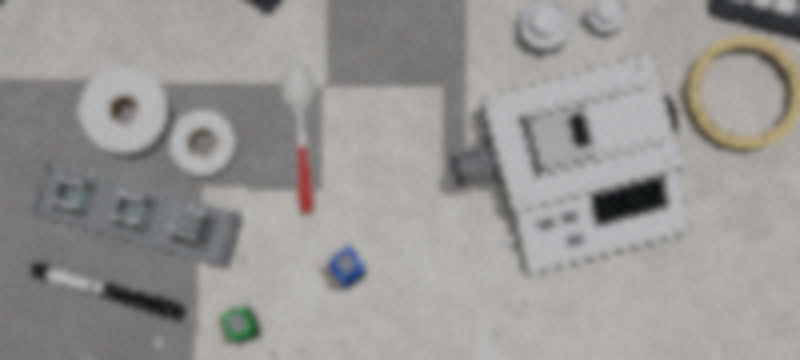

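View pics/sidez.png

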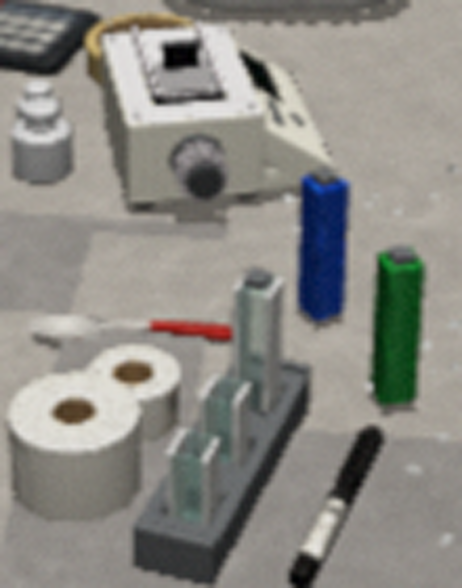

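```bash
python3 - <<'E'
from h import *
np.set_printoptions(precision=4,suppress=True,linewidth=200)
for n in("side","top"):
    c=np.load(n+"0.npz"); P=pts(c); img=c["img"].astype(int); z=P[...,2]; x=P[...,0]; y=P[...,1]
    reg=(x>.25)&(x<.62)&(y>-.35)&(y<.25)&(c["depth"]>0)
    print(n)
    # meter top
    m=reg&(z>.064)&(z<.079)&(y<-.12)&(y>-.35); lab=cv2.connectedComponentsWithStats(m.astype(np.uint8))
    k=1+np.argmax(lab[2][1:,4]); mm=lab[1]==k
    r=cv2.minAreaRect((P[mm][:,:2]*1000).astype(np.float32)); print("metertop",mm.sum(),r,np.median(z[mm]))
    br=img.sum(-1)
    dark=reg&(br<150)&(z>.06)&(z<.1)&(y<-.12)
    l=cv2.connectedComponentsWithStats(dark.astype(np.uint8))
    for i in range(1,l[0]):
        if l[2][i,4]>5: q=l[1]==i; print("dark",l[2][i],P[q].mean(0),P[q].min(0),P[q].max(0))
    # tall things
    for nm,lo,hi,y0,y1 in(("tab",.082,.1,-.35,-.1),("tall",.085,.125,-.1,.25),("short",.045,.075,-.1,.25)):
        q=reg&(z>lo)&(z<hi)&(y>y0)&(y<y1); l=cv2.connectedComponentsWithStats(q.astype(np.uint8))
        for i in range(1,l[0]):
            if l[2][i,4]>7: w=l[1]==i; print(nm,l[2][i],P[w].mean(0),P[w].min(0),P[w].max(0),img[w].mean(0).astype(int))
    q=reg&(z>.018)&(z<.034)&(y>-.02)&(y<.25); l=cv2.connectedComponentsWithStats(q.astype(np.uint8))
    for i in range(1,l[0]):
        if l[2][i,4]>60: w=l[1]==i; print("stand?",l[2][i],cv2.minAreaRect((P[w][:,:2]*1000).astype(np.float32)),np.median(z[w]),img[w].mean(0).astype(int))
E
```

```text
side
metertop 673 ((565.56591796875, -217.44195556640625), (95.859130859375, 147.30702209472656), 16.717853546142578) 0.06915343989238587
dark [249 161   8   5  39] [ 0.565  -0.2124  0.0836] [ 0.5549 -0.2176  0.0749] [ 0.5753 -0.2071  0.0917]
tab [249 159   9   6  39] [ 0.5639 -0.2137  0.0883] [ 0.5521 -0.2218  0.0822] [ 0.5766 -0.2071  0.0939] [44 43 44]
tall [282 189  12  10  76] [ 0.4528 -0.0293  0.0933] [ 0.4379 -0.0434  0.0853] [ 0.4664 -0.0161  0.1028] [ 49  67 113]
tall [300 208  12  10  86] [0.4048 0.0544 0.0934] [0.3908 0.0414 0.0853] [0.4175 0.0648 0.1018] [55 99 62]
tall [266 214  12  12 113] [0.4819 0.0976 0.097 ] [0.4697 0.0808 0.0852] [0.4947 0.1067 0.1079] [124 127 123]
short [282 199  11  13 106] [ 0.4516 -0.0272  0.06  ] [ 0.4389 -0.038   0.0456] [ 0.4659 -0.0176  0.0748] [20 39 90]
short [299 217  12  14 123] [0.4044 0.057  0.0598] [0.3907 0.0434 0.045 ] [0.4184 0.0663 0.0748] [25 70 33]
short [266 225  12  15 118] [0.4816 0.1002 0.0604] [0.4693 0.0838 0.0452] [0.4946 0.1074 0.0748] [110 114 109]
short [212 238  32  21 479] [0.5771 0.1557 0.0488] [0.5417 0.116  0.04
[... 1580 characters left out ...]
[0.4146 0.0597 0.1069] [ 83 119  93]
short [185 172  22  22 329] [0.576  0.1508 0.0505] [0.54   0.1162 0.045 ] [0.6112 0.1861 0.0585] [171 170 171]
short [178 199   9   9  38] [0.5051 0.1901 0.0589] [0.4924 0.1783 0.046 ] [0.5178 0.2024 0.0689] [103 108 110]
short [193 203   9   9  34] [0.4941 0.141  0.0601] [0.4815 0.1285 0.046 ] [0.5064 0.153  0.0685] [108 112 113]
stand? [208 183  17  17 135] ((552.8262329101562, 87.3135986328125), (53.150856018066406, 50.28402328491211), 28.068124771118164) 0.030451224814344924 [162 160 160]
stand? [173 195  53  27 497] ((493.51971435546875, 140.40304565429688), (170.24021911621094, 46.20716094970703), 76.04464721679688) 0.02649920088874258 [112 114 116]
```

```bash
cat >> h.py <<'E'
from scipy.spatial.transform import Rotation as Ro
def go(x,y,z,yawdeg):
    o=telemetry.get_obs(); R=Ro.from_euler("xyz",o["eef_rot"]).as_matrix()
    d=R.T@(np.array([x,y,z])-o["ee_pos"])/.05
    yaw=np.degrees(o["eef_rot"][2]); dy=(yawdeg-yaw+180)%360-180
    print("shift",np.round(d,3),"twist",round(-dy/8,3),"now",np.round(o["ee_pos"],4),"yaw",round(yaw,2),"F",np.round(o["force"],2),"w",round(o["grip_width"],4),"t",o["time_s"])
E
python3 -c "
from h import *
go(.5635,-.217,.15,16.5)"
```

```text
shift [ 9.1   -3.055  1.483] twist 0.443 now [ 0.1884 -0.5165  0.224 ] yaw 20.04 F [-0.29 -0.4   0.45] w 0.0938 t 0.1
```

```bash
python3 -m creep '[[[0.4,-0.13,0],0,0.6],[[1.2,-0.4,0],0,0.6],[[2.1,-0.7,0],0.1,0.6],[[3,-1,0],0.2,0.6],[[3.9,-1.3,0.2],0.3,0.6],[[4.8,-1.6,0.4],0.4,0.6],[[5.7,-1.9,0.6],0.44,0.6],[[6.6,-2.2,0.9],0.44,0.6],[[7.5,-2.5,1.1],0.44,0.6],[[8.3,-2.8,1.3],0.44,0.6],[[8.9,-3,1.45],0.44,0.5],[[9.1,-3.05,1.48],0.44,0.5]]' 10
python3 -c "
from h import *
go(.5635,-.217,.101,16.5)
grab('top','top1');grab('side','side1')
i=cv2.imread('pics/side1.png');cv2.imwrite('pics/side1z.png',cv2.resize(i[80:290,180:340],None,fx=3.5,fy=2.8))"
```

```text
time_s: 1.3
ee_pos: [0.5649, -0.2151, 0.1489]
eef_rot: [-3.14, 0.002, 0.291]
force: [-0.9, 0.3, 0.3]
grip_width: 0.0476
shift [-0.036  0.03   0.958] twist 0.022 now [ 0.5649 -0.2151  0.1489] yaw 16.68 F [-0.88  0.25  0.33] w 0.0476 t 1.3
```

View pics/side1z.png

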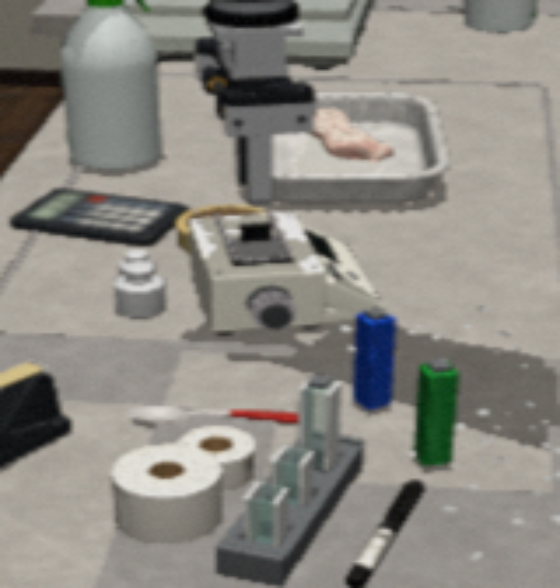

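The fingers, at about (257,170), hang over the tab at (257,232), jaws along the slide direction. I descend now.

```bash
python3 -m creep '[[[-0.03,0.03,0.2],0,0.5],[[-0.03,0.03,0.5],0,0.5],[[-0.03,0.03,0.8],0,0.5],[[-0.03,0.03,0.95],0,0.5],[[-0.03,0.03,0.97],0,0.3],[[-0.03,0.03,0.97],0,0.05],[[-0.03,0.03,0.97],0,0.05],[[-0.03,0.03,0.97],0,0.05],[[-0.03,0.03,0.97],0,0.05]]' 8
python3 -c "
from h import *
go(.5635,-.217,.101,16.5)"
```

```text
time_s: 2.3
ee_pos: [0.5628, -0.2194, 0.1024]
eef_rot: [3.141, -0.001, 0.288]
force: [-0.7, 1.8, 0.3]
grip_width: 0.0105
shift [ 0.027 -0.041  0.027] twist 0.003 now [ 0.5628 -0.2194  0.1024] yaw 16.53 F [-0.66  1.84  0.33] w 0.0105 t 2.3
```

```bash
python3 -m creep '[[[0,0.05,0],0,0.05],[[0,0.15,0],0,0.05],[[0,0.27,0],0,0.05],[[0,0.4,0],0,0.05],[[0,0.52,0],0,0.05],[[0,0.64,0],0,0.05],[[0,0.74,0],0,0.05],[[0,0.8,0],0,0.05],[[0,0.84,0],0,0.05],[[0,0.84,0],0,0.05]]'
python3 -c "
from h import *
go(.5635,-.217,.101,16.5)"
```

```text
time_s: 3.3
ee_pos: [0.575, -0.2606, 0.1023]
eef_rot: [3.141, -0.001, 0.288]
force: [0.4, -0.6, 4.6]
grip_width: 0.0099
shift [ 0.027 -0.901  0.025] twist -0.0 now [ 0.575  -0.2606  0.1023] yaw 16.5 F [ 0.37 -0.63  4.63] w 0.0099 t 3.3
```

```bash
python3 -m creep '[[[0,0.03,0],0,0.05],[[0,0.06,0],0,0.05],[[0,0.09,0],0,0.05],[[0,0.09,0],0,0.05]]'
python3 -c "
from h import *
go(.5635,-.217,.101,16.5)"
```

```text
time_s: 3.7
ee_pos: [0.5756, -0.2625, 0.1021]
eef_rot: [-3.138, 0.001, 0.289]
force: [-6.3, 14.8, 12.3]
grip_width: 0.0126
shift [ 0.026 -0.942  0.027] twist 0.005 now [ 0.5756 -0.2625  0.1021] yaw 16.54 F [-6.34 14.83 12.28] w 0.0126 t 3.7
```

The force rose to 15 N after about 45 mm, so the shutter is at its stop. Next I release, rise, and clear the view.

```bash
python3 -m creep '[[[0,-0.05,0],0,0.05],[[0,-0.05,0],0,0.4],[[0,-0.05,0],0,0.4],[[0,-0.05,0],0,0.4],[[0,-0.05,-0.2],0,0.4],[[0,-0.05,-0.7],0,0.4],[[0,-0.05,-1.4],0,0.4],[[0,-0.05,-2],0,0.4]]'
python3 -c "
from h import *
go(.36,-.03,.22,76)"
```

```text
time_s: 4.5
ee_pos: [0.5752, -0.2617, 0.2043]
eef_rot: [3.141, -0.001, 0.288]
force: [0.4, -0.7, -1.1]
grip_width: 0.0378
shift [-2.809 -5.666 -0.32 ] twist -7.436 now [ 0.5752 -0.2617  0.2043] yaw 16.51 F [ 0.45 -0.71 -1.06] w 0.0378 t 4.5
```

```bash
python3 -m creep '[[[-0.1,-0.2,-0.1],-0.5,0.5],[[-0.4,-0.8,-0.3],-1.4,0.5],[[-0.8,-1.6,-0.3],-2.3,0.5],[[-1.2,-2.4,-0.3],-3.2,0.5],[[-1.6,-3.2,-0.3],-4.1,0.5],[[-2,-4,-0.3],-5,0.5],[[-2.3,-4.6,-0.3],-5.9,0.5],[[-2.6,-5.2,-0.3],-6.7,0.5],[[-2.8,-5.6,-0.3],-7.3,0.5],[[-2.8,-5.65,-0.3],-7.44,0.5],[[-2.8,-5.65,-0.3],-7.44,0.5]]'
python3 - <<'E'
from h import *
go(.36,-.03,.22,76)
for n in("top","side"): grab(n,n+"2")
t=cv2.imread("pics/top2.png"); s=cv2.imread("pics/side2.png")
cv2.imwrite("pics/top2z.png",cv2.resize(t[165:235,265:345],None,fx=8,fy=8,interpolation=cv2.INTER_CUBIC))
cv2.imwrite("pics/side2z.png",cv2.resize(s[150:205,225:300],None,fx=9,fy=9,interpolation=cv2.INTER_CUBIC))
cv2.imwrite("pics/side2c.png",cv2.resize(s[90:290,200:340],None,fx=3,fy=3,interpolation=cv2.INTER_CUBIC))
E
```

```text
time_s: 5.6
ee_pos: [0.3611, -0.0306, 0.2177]
eef_rot: [3.14, -0.0, 1.327]
force: [-0.0, -0.6, 0.3]
grip_width: 0.0469
shift [ 0.006 -0.024 -0.046] twist 0.003 now [ 0.3611 -0.0306  0.2177] yaw 76.02 F [-0.05 -0.64  0.32] w 0.0469 t 5.6
```

View pics/top2z.png

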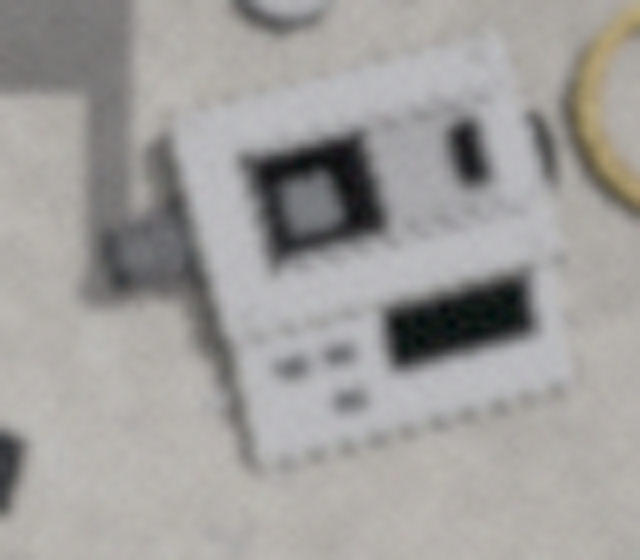

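View pics/side2z.png

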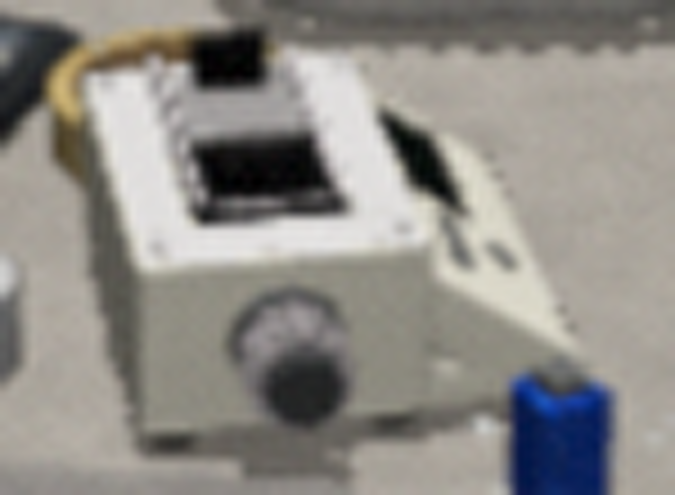

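View pics/side2c.png

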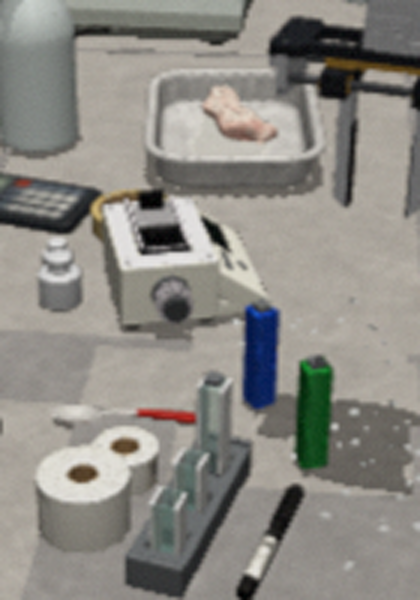

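The shutter is open. In the top crop the well's lift plate shows at (310,202) inside the black insert, with the tab at (468,152). Next I measure the well, and compare the tab's image position with its known gripped position.

```bash
python3 - <<'E'
from h import *
np.set_printoptions(precision=4,suppress=True,linewidth=220)
def ray(c,u,v,z):
    H=384; f=H/2/np.tan(np.radians(float(c["vertical_fov"]))/2); T=c["extrinsics"]
    d=T[:3,:3]@np.array([(u-c["cx"])/f,(v-c["cy"])/f,1]); o=T[:3,3]; return o+d*(z-o[2])/d[2]
def proj(c,X):
    f=192/np.tan(np.radians(float(c["vertical_fov"]))/2); T=c["extrinsics"]
    p=T[:3,:3].T@(np.array(X)-T[:3,3]); return p[0]/p[2]*f+c["cx"],p[1]/p[2]*f+c["cy"]
t=np.load("top2.npz"); s=np.load("side2.npz")
g=t["img"].mean(-1)
print(g[178:202,294:330].astype(int))
tc=np.array([.5756,-.2625])
print("tab top pred px top",proj(t,[*tc,.0935]),"side",proj(s,[*tc,.0935]))
# tab weighted darkness centroid in top
w=np.clip(130-g[178:192,318:329],0,None); v,u=np.mgrid[178:192,318:329]
U,V=(w*u).sum()/w.sum(),(w*v).sum()/w.sum(); print("tab dark centroid",U,V,"at z.0935",ray(t,U,V,.0935),"z.0845",ray(t,U,V,.0845))
gs=s["img"].mean(-1); print(gs[150:176,240:270].astype(int))
E
```

```text
[[181 185 183 183 187 185 187 186 184 184 183 186 183 184 184 185 180 179 179 179 175 173 164 162 162 158 151 146 150 157 165 176 178 186 187 180]
 [185 186 187 185 188 187 186 186 185 185 183 185 184 177 179 179 172 167 164 162 166 164 156 146 148 152 153 146 133 132 145 172 180 184 186 179]
 [185 188 188 186 186 184 184 186 187 179 174 175 176 166 162 157 157 160 155 147 150 160 159 157 157 159 150 125  95  84 113 155 181 183 185 179]
 [184 186 187 187 184 179 175 178 178 169 158 156 154 145 129 112 122 148 157 155 158 160 164 165 162 158 136  88  52  47  88 143 176 185 184 185]
 [181 181 179 179 176 170 160 161 152 145 132 108  93  85  74  70 111 150 163 162 163 163 163 165 161 159 131  82  36  39  78 135 173 183 184 185]
 [175 164 161 160 150 147 134 121  97  85  71  57  40  33  34  53 100 143 161 161 163 160 163 163 163 160 136  88  47  30  66 121 167 184 185 186]
 [157 126 118 116  98  82  73  63  43  33  25  24  24  21  24  42  77 123 154 163 164 166 164 163 166 160 142 101  53  30  53 105 153 180 185 184]
 [154 109  85  66  47  37  30  25  17  18  30  24  19  15  23  34  63 1
[... 5206 characters left out ...]
  4   5   0   8   0   7   8  10  11   8  20  26  57 155 217 223 221 223 224 223 198]
 [224 222 222 223 211 168 143 140  43  23  25  32  23  29  37  30  36  40  48  66  85  73 108 176 211 223 221 223 222 216]
 [223 221 222 224 222 184 117 111  61  81  97 115 108 112 122 109  89  58  59  67  69  56  56 125 195 221 222 221 222 223]
 [222 222 222 222 222 186  96  51  41  62  73  85  74  75  81  81  79  65  60  62  65  78  88 135 193 217 218 217 219 221]
 [224 222 222 223 224 213 155  61  58  77  92 104 104 124 148 168 194 196 195 195 196 198 199 205 215 220 220 222 215 203]
 [221 219 215 220 223 221 212 194 195 198 201 202 203 208 211 216 224 223 224 223 226 223 221 223 223 223 221 221 211 184]]
```

```bash
cat > fit.py <<'E'
from h import *
from scipy.optimize import minimize
import itertools
SS=8
def projm(c,X):
    f=192/np.tan(np.radians(float(c["vertical_fov"]))/2); T=c["extrinsics"]
    p=(np.asarray(X,float)-T[:3,3])@T[:3,:3]; return np.c_[p[:,0]/p[:,2]*f+c["cx"],p[:,1]/p[:,2]*f+c["cy"]]
def rot(a): a=np.radians(a); return np.array([[np.cos(a),-np.sin(a)],[np.sin(a),np.cos(a)]])
def box(cx,cy,yaw,lx,ly,z0,z1):
    P=[]
    for sx,sy,z in itertools.product((-.5,.5),(-.5,.5),(z0,z1)):
        q=rot(yaw)@[sx*lx,sy*ly]+[cx,cy]; P.append([*q,z])
    return np.array(P)
def mask(polys,win,blur=.6):
    u0,u1,v0,v1=win; M=np.zeros(((v1-v0)*SS,(u1-u0)*SS),np.float32)
    for p,val in polys:
        q=(p-[u0-.5,v0-.5])*SS-.5
        cv2.fillPoly(M,[np.round(q*16).astype(np.int32)],val,shift=4)
    M=cv2.GaussianBlur(M,(0,0),blur*SS)
    return cv2.resize(M,(u1-u0,v1-v0),interpolation=cv2.INTER_AREA)
def hull(p): return cv2.convexHull(p.astype(np.float32))[:,0]
def corr(M,g,w=None):
    a=M.ravel();b=g.ravel(); return -np.corrcoef(a,b)[0,1]
E
python3 - <<'E'
from fit import *
np.set_printoptions(precision=4,suppress=True)
t=np.load("top2.npz"); s=np.load("side2.npz"); gt=t["img"].mean(-1); gs=s["img"].mean(-1)
# tab
wt=(317,329,177,191); ws=(245,257,154,162)
def ft(p,c,g,w): return corr(mask([(hull(projm(c,box(p[0]/1000,p[1]/1000,16.5,.026,.010,.0755,.0935))),1.)],w),-g[w[2]:w[3],w[0]:w[1]])
for n,c,g,w in(("top",t,gt,wt),("side",s,gs,ws)):
    r=minimize(ft,[575,-261],args=(c,g,w),method="Nelder-Mead",options=dict(initial_simplex=[[575,-261],[579,-261],[575,-257]])); print(n,"tab",r.x,r.fun)
# plate through mouth, top
from h import *
wp=(299,308,185,196)
def fp(p,ps=26.):
    C=t["extrinsics"][:3,3]; R=rot(16.5); ctr=p[:2]/1000
    sq=lambda h:np.array([[-h,-h],[h,-h],[h,h],[-h,h]])/1000
    plate=np.c_[sq(ps/2)@R.T+ctr,np.full(4,.044)]; mouth=np.c_[sq(13)@R.T+ctr,np.full(4,.069)]
    a=projm(t,plate).astype(np.float32); b=projm(t,mouth).astype(np.float32)
    _,ip=cv2.intersectConvexConvex(a,b)
    return corr(mask([(ip[:,0],1.)],wp),gt[wp[2]:wp[3],wp[0]:wp[1]])
for ps in(24,25,26):
    r=minimize(fp,[562,-203],args=(ps,),method="Nelder-Mead",options=dict(initial_simplex=[[562,-203],[566,-203],[562,-199]])); print("well",ps,r.x,r.fun)
E
```

```text
top tab [ 576.7723 -260.0315] -0.9650209775637552
side tab [ 579. -257.] -0.9668077620592254
well 24 [ 558.7598 -201.2373] -0.896816465943091
well 25 [ 558.34   -201.2534] -0.8921842696710696
well 26 [ 558.1084 -200.814 ] -0.8854272822848761
```

```bash
python3 - <<'E'
from fit import *
np.set_printoptions(precision=4,suppress=True)
s=np.load("side2.npz"); t=np.load("top2.npz"); gs=s["img"].mean(-1); gt=t["img"].mean(-1)
def best(f,x0,args=()):
    bst=None
    for dx in(-4,0,4):
        for dy in(-4,0,4):
            a=np.array(x0)+[dx,dy]
            r=minimize(f,a,args=args,method="Nelder-Mead",options=dict(initial_simplex=[a,a+[3,0],a+[0,3]]))
            if bst is None or r.fun<bst.fun: bst=r
    return bst
def ft(p,c,g,w): return corr(mask([(hull(projm(c,box(p[0]/1000,p[1]/1000,16.5,.026,.010,.0755,.0935))),1.)],w),-g[w[2]:w[3],w[0]:w[1]])
for w in((245,257,154,162),(244,258,155,163),(243,257,152,162)):
    r=best(ft,(576,-261),(s,gs,w)); print("side tab",w,r.x,r.fun)
# yaw from meter: white top edges etc; fit insert+screen not known -> fit tab yaw w/ top
# check cell: top view stopper+top / blue, green outlines for inter-camera comparison via colour
for nm,ch in(("blue",2),("green",1)):
    for n,c in(("top",t),("side",s)):
        i=c["img"].astype(float); sat=i[...,ch]-i[...,[k for k in range(3) if k!=ch]].mean(-1) if nm=="green" else i[...,2]-i[...,0]
        x0=(452,-34) if nm=="blue" else (404,49)
        uv=projm(c,[[x0[0]/1000,x0[1]/1000,.05]])[0]; w=(int(uv[0])-14,int(uv[0])+15,int(uv[1])-18,int(uv[1])+19)
        def fb(p): return corr(mask([(hull(projm(c,box(p[0]/1000,p[1]/1000,p[2]*10,.022,.022,0,.095))),1.)],w),sat[w[2]:w[3],w[0]:w[1]])
        b=None
        for y in(0,2,4,6): 
            r=minimize(fb,[*x0,y],method="Nelder-Mead",options=dict(initial_simplex=[[x0[0],x0[1],y],[x0[0]+4,x0[1],y],[x0[0],x0[1]+4,y],[x0[0],x0[1],y+1.5]]))
            if b is None or r.fun<b.fun: b=r
        print(nm,n,b.x,b.fun)
# stand
for n,c in(("top",t),("side",s)):
    P=pts(c);z=P[...,2]
    m=(z>.02)&(z<.034)&(abs(P[...,0]-.494)<.08)&(abs(P[...,1]-.141)<.11)&(c["img"].mean(-1)<135)
    l=cv2.connectedComponentsWithStats(m.astype(np.uint8)); k=1+np.argmax(l[2][1:,4]); q=P[l[1]==k][:,:2]*1000
    print(n,"stand",cv2.minAreaRect(q.astype(np.float32)),len(q))
    m=(z>.05)&(z<.08)&(P[...,1]<-.13)&(P[...,1]>-.31)&(P[...,0]>.46)&(P[...,0]<.65)
    l=cv2.connectedComponentsWithStats(m.astype(np.uint8)); k=1+np.argmax(l[2][1:,4]); q=P[l[1]==k][:,:2]*1000
    print(n,"meter",cv2.minAreaRect(q.astype(np.float32)),len(q))
E
```

```text
side tab (245, 257, 154, 162) [ 579.0495 -257.1214] -0.9672737307645007
side tab (244, 258, 155, 163) [ 579.0352 -256.916 ] -0.9645787045719161
side tab (243, 257, 152, 162) [ 578.4593 -255.5282] -0.9187893126662874
blue top [454.2681 -33.9459  -2.0322] -0.3200333120511831
blue side [453.139  -27.2165   1.7335] -0.9566386692018346
green top [367.2695  22.1457  14.6316] -0.3937858864263384
green side [404.7804  61.1885   9.5578] -0.9417747985037351
top stand ((493.7602233886719, 140.56744384765625), (169.87054443359375, 46.32809066772461), 76.31127166748047) 477
top meter ((554.5441284179688, -225.8863525390625), (117.64543151855469, 159.70541381835938), 16.71422004699707) 1420
side stand ((495.1286315917969, 144.71185302734375), (171.34666442871094, 46.23621368408203), 75.9438705444336) 563
side meter ((556.2418212890625, -212.67845153808594), (110.91146850585938, 166.00027465820312), 16.32574462890625) 958
```

```bash
python3 -c "
from h import *
go(.481,.090,.15,76.1)"
```

```text
shift [2.931 1.734 1.345] twist -0.021 now [ 0.3613 -0.031   0.2172] yaw 75.93 F [-0.05  0.03 -0.06] w 0.0471 t 5.7
```

```bash
python3 -m creep '[[[0.3,0.2,0],0,0.5],[[0.8,0.5,0],0,0.5],[[1.4,0.8,0.1],0,0.5],[[2,1.2,0.4],0,0.5],[[2.5,1.5,0.8],0,0.5],[[2.8,1.67,1.1],0,0.5],[[2.93,1.74,1.3],-0.02,0.5],[[2.93,1.74,1.34],-0.02,0.5],[[2.93,1.74,1.34],-0.02,0.5]]'
python3 - <<'E'
from h import *
go(.481,.090,.084,76.1)
c=grab("side","side3"); d=grab("top","top3")
s=cv2.imread("pics/side3.png");cv2.imwrite("pics/side3z.png",cv2.resize(s[150:270,220:320],None,fx=5,fy=5,interpolation=cv2.INTER_CUBIC))
E
```

```text
time_s: 6.6
ee_pos: [0.4803, 0.09, 0.15]
eef_rot: [-3.141, 0.0, 1.329]
force: [-0.0, 0.1, 0.5]
grip_width: 0.0469
shift [0.005 0.015 1.32 ] twist 0.006 now [0.4803 0.09   0.15  ] yaw 76.15 F [-0.01  0.1   0.55] w 0.0469 t 6.6
```

View pics/side3z.png

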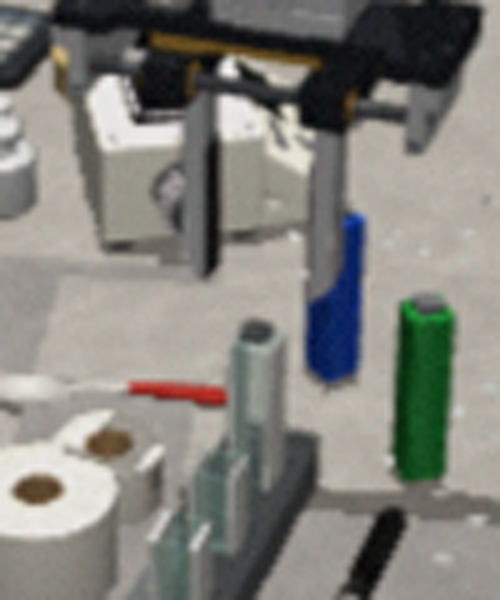

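The fingers, at x 200 and 327 in the crop, straddle the tall cell at x 257 and face its whitish sides. I descend and grip.

```bash
python3 -m creep '[[[0,0.01,0.2],0,0.5],[[0,0.01,0.5],0,0.5],[[0,0.01,0.8],0,0.5],[[0,0.01,1.1],0,0.5],[[0,0.01,1.28],0,0.5],[[0,0.01,1.32],0,0.5],[[0,0.01,1.32],0,0.5]]' 8
python3 - <<'E'
from h import *
go(.481,.090,.084,76.1)
c=grab("side","side4"); d=grab("top","top4")
s=cv2.imread("pics/side4.png");cv2.imwrite("pics/side4z.png",cv2.resize(s[150:270,220:320],None,fx=5,fy=5,interpolation=cv2.INTER_CUBIC))
E
```

```text
time_s: 7.4
ee_pos: [0.4809, 0.0905, 0.0841]
eef_rot: [3.141, -0.0, 1.33]
force: [-0.1, -0.1, 0.2]
grip_width: 0.0472
shift [-0.009  0.004  0.002] twist 0.012 now [0.4809 0.0905 0.0841] yaw 76.19 F [-0.06 -0.13  0.17] w 0.0472 t 7.4
```

View pics/side4z.png

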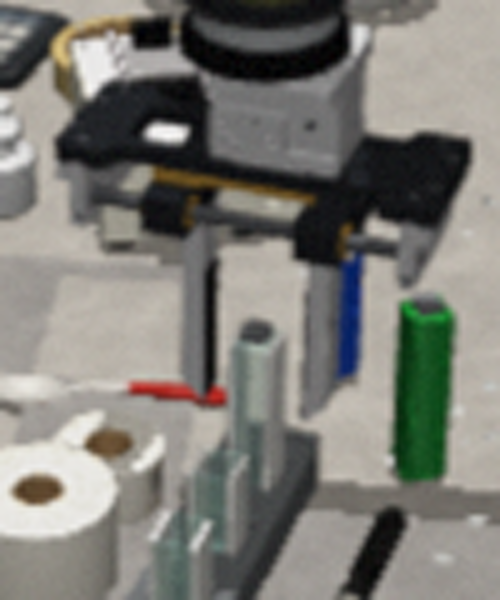

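```bash
python3 -m creep '[[[0,0,0],0,0.35],[[0,0,0],0,0.25],[[0,0,0],0,0.15],[[0,0,0],0,0.15],[[0,0,0],0,0.15],[[0,0,0],0,0.15]]' 25
python3 - <<'E'
from h import *
go(.481,.090,.15,76.1)
E
```

```text
time_s: 8.1
ee_pos: [0.481, 0.0905, 0.0841]
eef_rot: [3.141, -0.0, 1.33]
force: [-0.9, -0.6, 1.9]
grip_width: 0.0216
shift [-0.01   0.004 -1.318] twist 0.012 now [0.481  0.0905 0.0841] yaw 76.2 F [-0.92 -0.58  1.91] w 0.0216 t 8.1
```

```bash
python3 -m creep '[[[0,0,-0.05],0,0.15],[[0,0,-0.15],0,0.15],[[0,0,-0.3],0,0.15],[[0,0,-0.6],0,0.15],[[0,0,-1],0,0.15],[[0,0,-1.5],0,0.15],[[0,0,-2],0,0.15],[[0,0,-2.4],0,0.15],[[0,0,-2.6],0,0.15],[[0,0,-2.6],0,0.15]]'
python3 - <<'E'
from h import *
go(.5585,-.202,.216,106.5)
c=grab("side","side5"); d=grab("top","top5")
s=cv2.imread("pics/side5.png");cv2.imwrite("pics/side5z.png",cv2.resize(s[100:270,200:320],None,fx=4,fy=3.5,interpolation=cv2.INTER_CUBIC))
E
```

```text
time_s: 9.1
ee_pos: [0.4812, 0.0906, 0.2151]
eef_rot: [3.14, -0.001, 1.33]
force: [0.5, -0.2, -1.6]
grip_width: 0.0221
shift [-5.314  2.897 -0.016] twist -3.787 now [0.4812 0.0906 0.2151] yaw 76.2 F [ 0.46 -0.19 -1.57] w 0.0221 t 9.1
```

View pics/side5z.png

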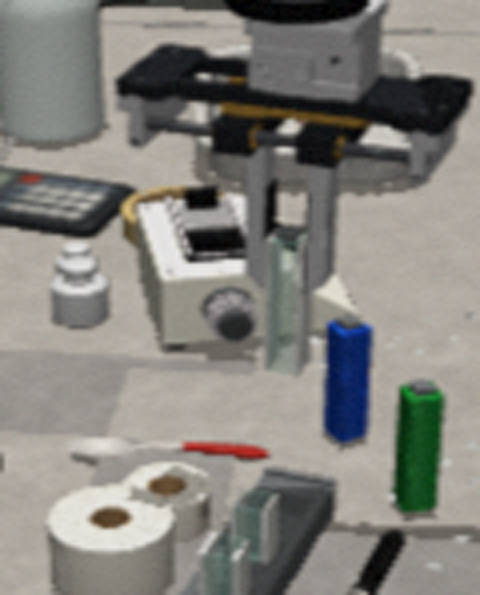

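```bash
python3 -m creep '[[[-0.1,0.05,0],0,0.15],[[-0.4,0.22,0],-0.2,0.15],[[-0.9,0.5,0],-0.6,0.15],[[-1.5,0.82,0],-1.1,0.15],[[-2.2,1.2,0],-1.6,0.15],[[-2.9,1.58,0],-2.1,0.15],[[-3.6,1.96,0],-2.6,0.15],[[-4.2,2.29,0],-3.1,0.15],[[-4.7,2.56,0],-3.5,0.15],[[-5.1,2.78,0],-3.7,0.15],[[-5.28,2.88,0],-3.79,0.15],[[-5.31,2.9,0],-3.79,0.15]]'
python3 - <<'E'
from h import *
go(.5585,-.202,.165,106.5)
E
```

```text
time_s: 10.4
ee_pos: [0.5581, -0.2026, 0.213]
eef_rot: [-3.14, -0.001, 1.858]
force: [-0.9, 0.3, -1.3]
grip_width: 0.0225
shift [0.009 0.012 0.959] twist -0.007 now [ 0.5581 -0.2026  0.213 ] yaw 106.45 F [-0.92  0.33 -1.33] w 0.0225 t 10.4
```

```bash
python3 -m creep '[[[0,0,0.2],0,0.15],[[0,0,0.5],0,0.15],[[0,0,0.8],0,0.15],[[0,0,0.92],0,0.15],[[0,0.01,0.94],0,0.15],[[0,0.01,0.94],0,0.15]]'
python3 - <<'E'
from h import *
go(.5585,-.202,.165,106.5)
c=grab("side","side6"); d=grab("top","top6")
s=cv2.imread("pics/side6.png");cv2.imwrite("pics/side6z.png",cv2.resize(s[115:195,220:290],None,fx=8,fy=7,interpolation=cv2.INTER_CUBIC))
s=cv2.imread("pics/top6.png");cv2.imwrite("pics/top6z.png",cv2.resize(s[155:225,265:345],None,fx=8,fy=8,interpolation=cv2.INTER_CUBIC))
E
```

```text
time_s: 11.0
ee_pos: [0.559, -0.2013, 0.1673]
eef_rot: [3.141, 0.0, 1.86]
force: [-0.1, 0.3, -0.3]
grip_width: 0.022
shift [-0.01  -0.014  0.046] twist 0.005 now [ 0.559  -0.2013  0.1673] yaw 106.54 F [-0.12  0.31 -0.26] w 0.022 t 11.0
```

View pics/side6z.png

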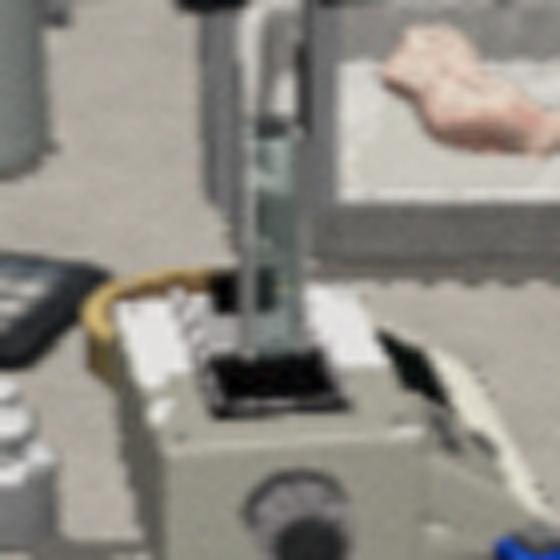

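View pics/top6z.png

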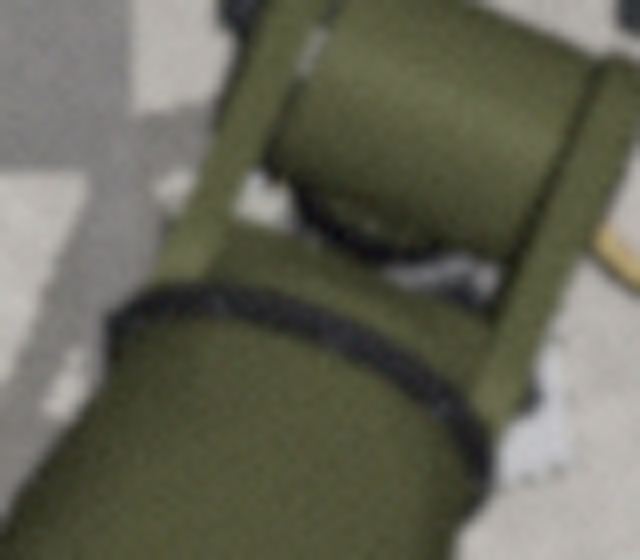

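```bash
python3 - <<'E'
from fit import *
np.set_printoptions(precision=1,suppress=True,linewidth=200)
s2=np.load("side2.npz"); s6=np.load("side6.npz"); R=rot(16.5)
# meter frame about guess well centre
O=np.array([.5585,-.202])
for nm,c in(("s2",s2),("s6",s6)):
    P=pts(c); q=(P[...,:2]-O)@R*1000; z=P[...,2]*1000
    m=(abs(q[...,0])<11)&(q[...,1]<-45)&(q[...,1]>-70)&(z>79)&(z<91)
    print(nm,"tab n",m.sum(),"y' med",np.median(q[m][:,1]),q[m][:,1].std(),"x'",q[m][:,0].min(),q[m][:,0].max())
    if nm=="s6":
        for z0,z1 in((95,110),(110,125),(125,140)):
            m=(abs(q[...,0])<16)&(q[...,1]<25)&(q[...,1]>-25)&(z>z0)&(z<z1)
            a=q[m]; print("cell",z0,m.sum(),"x",np.median(a[:,0]),a[:,0].min(),a[:,0].max(),"y",np.median(a[:,1]),a[:,1].std(), np.percentile(a[:,1],[10,90]))
        m=(abs(q[...,0])<30)&(q[...,1]<40)&(q[...,1]>-25)&(z>150)&(z<185)
        a=q[m];zz=z[m]
        for lo,hi in((-30,-12),(-10,10),(12,30)):
            k=(a[:,0]>lo)&(a[:,0]<hi); print("finger/cell",lo,hi,k.sum(),np.percentile(a[k,1],[10,50,90]))
    else:
        # insert region near top: pixel black border in x' and y'
        g=c["img"].mean(-1); m=(abs(q[...,0])<30)&(abs(q[...,1])<35)&(z<74)&(z>40)
        d=m&(g<60); a=q[d]; print("dark",d.sum(),np.percentile(a,[2,50,98],axis=0).tolist(), np.percentile(z[d],[2,50,98]))
        print(g[170:176,243:266].astype(int)); print(q[170:176,243:266,1].round());print(z[170:176,243:266].round())
E
```

```text
s2 tab n 25 y' med -57.6390947517275 2.812318286104813 x' -8.396182118467092 10.464769290767777
dark 88 [[-17.636838131546988, -22.384697946089563], [-0.8052945362274359, -12.492250014076374], [23.142273715560417, 26.48601830970795]] [55.8 68.8 72.7]
[[221 190 141 139  85  22   4   5   0   8   0   7   8  10  11   8  20  26  57 155 217 223 221]
 [223 211 168 143 140  43  23  25  32  23  29  37  30  36  40  48  66  85  73 108 176 211 223]
 [224 222 184 117 111  61  81  97 115 108 112 122 109  89  58  59  67  69  56  56 125 195 221]
 [222 222 186  96  51  41  62  73  85  74  75  81  81  79  65  60  62  65  78  88 135 193 217]
 [223 224 213 155  61  58  77  92 104 104 124 148 168 194 196 195 195 196 198 199 205 215 220]
 [220 223 221 212 194 195 198 201 202 203 208 211 216 224 223 224 223 226 223 221 223 223 223]]
[[   0.   -1.   -0.   11.   19.    5.   10.  -13.  -13.  -12.  -16.  -14.  -15.  -11.  -15.   -3.    4.   10.   10.   22.   20.    9.   16.]
 [   1.    5.    6.   12.   25.   14.   12.  -17.  -11.  -13.  -13.  -13. 1180.  -12.   13.   20.   16.   16.   25.   21.   19.   11.   1
[... 1153 characters left out ...]
 70.]
 [ 69.  70.  67.  70.  70.  67.  69.  68.  70.  69.  69.  68.  67.  68.  69.  67.  71.  68.  70.  71.  68.  66.  67.]]
s6 tab n 6 y' med -55.633869122601084 1.261647607826805 x' 6.791158520979886 10.15289228647311
cell 95 43 x 3.5535971707006704 -8.81322223500427 13.076591025035272 y 12.336312056827198 5.596870794528898 [ 1.  15.4]
cell 110 40 x 0.6101822589876096 -9.142328664362976 13.069277696303832 y 12.770802319589572 4.396230139099414 [ 9.6 16.2]
cell 125 45 x 3.3541846005655933 -9.013134272734398 13.062418953274708 y 11.713332848554384 4.985922908104203 [ 5.  14.5]
finger/cell -30 -12 39 [ 6.3  8.9 11.9]
finger/cell -10 10 86 [ 7.6 12.3 15.1]
finger/cell 12 30 52 [ 5.8  8.8 12.3]
```

```bash
python3 - <<'E'
from fit import *
from scipy.optimize import least_squares
np.set_printoptions(precision=2,suppress=True,linewidth=200)
s2=np.load("side2.npz"); s6=np.load("side6.npz"); R=rot(16.5); O=np.array([.5585,-.202])
def W(x,y,z): return np.array([*(R@[x/1000,y/1000]+O),z/1000])
g=s2["img"].mean(-1); g6=s6["img"].mean(-1)
def cross(row,c0,c1,th):
    for c in range(c0,c1):
        a,b=row[c],row[c+1]
        if (a-th)*(b-th)<=0: return c+(th-a)/(b-a)
for v in range(165,171):
    l=cross(g[v],244,252,80); r=cross(g[v],257,266,90)
    # solve: left edge at z 76.5, right z 72 ; unknown x' on given row (solve x',y')
    o=[]
    for u,z in((l,76.5),(r,72.)):
        q=least_squares(lambda p:projm(s2,[W(p[0],p[1],z)])[0]-[u,v],[0,0]).x; o.append(q)
    print(v,round(l,2),round(r,2),o[0],o[1],"centre x'",(o[0][0]+o[1][0])/2,"width",o[0][0]-o[1][0])
print(g6[140:168,240:264].astype(int))
E
```

```text
165 251.16 259.32 [  7.45 -13.16] [-17.8  -17.54] centre x' -5.176539087189457 width 25.252115563632472
166 245.98 259.54 [23.48 -9.5 ] [-17.3  -11.02] centre x' 3.0907064762462344 width 40.772332122085146
167 246.02 260.06 [24.33 -3.14] [-17.67  -4.39] centre x' 3.3259300858359744 width 41.99920158909421
168 246.62 260.4 [23.56  3.46] [-17.53   2.09] centre x' 3.0163016010544244 width 41.09401742902028
169 246.82 260.82 [23.95  9.79] [-17.61   8.55] centre x' 3.1713975358635356 width 41.55474646514895
170 247.08 261.33 [24.17 16.11] [-17.94  15.01] centre x' 3.1119237995080766 width 42.1113967984799
[[171 168 171 171 160 120  93 110 107  99 127 161 161 152 150 141 117 101 101 103 106 121 162 197]
 [171 171 167 167 156 123  92 105 107  99 123 159 140 145 143 136 115  99 100 102 109 118 161 192]
 [169 166 167 167 163 132  93 107 108  91 115 138 106 112 121 122 110 100 103 102 109 116 166 205]
 [169 168 167 169 165 142 108 108 107  92 113 134  91  88  95 100  97  98 101 103 110 118 152 178]
 [166 169 170 167 165 158 136 119 107  91 113 131  76  80  88  89  92  97 102 101 105 106 116 12
[... 1580 characters left out ...]
5 226]
 [225 218 187 149 147 163 162 162 159 140 113 124 129 137 134 134 113 116 165 202 221 225 222 224]
 [225 225 187 150 184 177 162 163 159 142 116 122 128 135 135 132 111 116 138 175 219 223 225 224]
 [224 223 198 172 183 159 161 160 160 141 118 124 128 126 114 120 117 117 135 168 203 211 224 224]
 [226 225 219 187 151 143 165 172 167 134 116 118 108 107 103 106 107 113 111 115 160 201 225 225]
 [225 223 223 188 146 161 127 114 103  87 115 121  78  78  74  67  59  69  58  51 113 188 226 224]
 [225 226 225 189 136 129  68  46  37  32  59  67  34  35  32  24  17  22  21  25  86 163 211 224]
 [224 224 224 197 137  99  51  17  17   9  16  17  13  10  11  13  10  12   7  19  62 126 170 184]]
```

```bash
python3 - <<'E'
from fit import *
from scipy.optimize import brentq
s6=np.load("side6.npz"); g=s6["img"].mean(-1); R=rot(16.5); O=np.array([.5585,-.202])
def W(x,y,z): return np.array([*(R@[x/1000,y/1000]+O),z/1000])
def atrow(x,y,v): 
    z=brentq(lambda z:projm(s6,[W(x,y,z)])[0][1]-v,60,220); return projm(s6,[W(x,y,z)])[0][0],z
def cross(row,c0,c1,th):
    for c in range(c0,c1):
        a,b=row[c],row[c+1]
        if (a-th)*(b-th)<=0: return c+(th-a)/(b-a)
for v in (155,156,157,158):
    l=cross(g[v],247,251,50); r=cross(g[v],256,260,155)
    xl=brentq(lambda x:atrow(x+11,-11+1,v)[0]-l,-15,15); xr=brentq(lambda x:atrow(x-11,11+1,v)[0]-r,-15,15)
    xl2=brentq(lambda x:atrow(x+11,12,v)[0]-l,-15,15)
    print(v,l,r,"x' from left(back corner)",xl,"left as front corner",xl2,"right",xr,atrow(0,12,v)[1])
E
```

```text
155 249.10666666666665 258.5925925925926 x' from left(back corner) 2.6763563421594765 left as front corner 6.036181547587844 right 0.557813210177907 120.49920164726011
156 249.15822784810126 257.48 x' from left(back corner) 2.5628837903180903 left as front corner 5.924807031165735 right 3.7995595458749136 117.3291363874677
157 249.18867924528303 257.38461538461536 x' from left(back corner) 2.5113560515072066 left as front corner 5.874232007521179 right 4.0855789181059485 114.15134156463374
158 249.1315789473684 257.60736196319016 x' from left(back corner) 2.718083918635861 left as front corner 6.07713760767566 right 3.4447456468854756 110.96578887378594
```

```bash
python3 -m creep '[[[-0.025,0,0.05],0,0.15],[[-0.025,0,0.15],0,0.15],[[-0.025,0,0.25],0,0.15],[[-0.025,0,0.33],0,0.15],[[-0.025,0,0.4],0,0.15],[[-0.025,0,0.4],0,0.15]]'
python3 -c "
from h import *
go(.5585,-.202,.122,106.5)"
```

```text
time_s: 11.7
ee_pos: [0.559, -0.2028, 0.1463]
eef_rot: [-3.141, -0.001, 1.859]
force: [0.6, 0.0, -1.2]
grip_width: 0.0221
shift [ 0.019 -0.004  0.486] twist 0.003 now [ 0.559  -0.2028  0.1463] yaw 106.52 F [ 0.63  0.01 -1.17] w 0.0221 t 11.7
```

Bottom at about 68 mm, just inside the mouth, with no contact force. I go on in small steps.

```bash
python3 -m creep '[[[0,0,0.04],0,0.15],[[0,0,0.09],0,0.15],[[0,0,0.14],0,0.15],[[0,0,0.19],0,0.15],[[0,0,0.24],0,0.15],[[0,0,0.24],0,0.15]]'
python3 -c "
from h import *
go(.5585,-.202,.122,106.5)
c=grab('side','side7')
s=cv2.imread('pics/side7.png');cv2.imwrite('pics/side7z.png',cv2.resize(s[115:195,220:290],None,fx=8,fy=7,interpolation=cv2.INTER_CUBIC))"
```

```text
time_s: 12.3
ee_pos: [0.5591, -0.2028, 0.1345]
eef_rot: [-3.141, -0.0, 1.859]
force: [-0.6, -0.1, -1.7]
grip_width: 0.0221
shift [ 0.019 -0.006  0.25 ] twist 0.003 now [ 0.5591 -0.2028  0.1345] yaw 106.52 F [-0.63 -0.08 -1.67] w 0.0221 t 12.3
```

View pics/side7z.png

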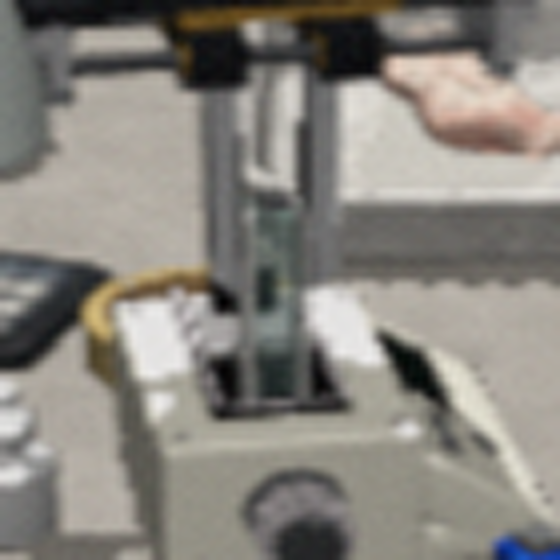

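The cell enters the mouth at about (275,400) in the crop, upright and without contact. Next I go down onto the lift.

```bash
python3 -m creep '[[[0,0,0.05],0,0.15],[[0,0,0.1],0,0.15],[[0,0,0.15],0,0.15],[[0,0,0.2],0,0.15],[[0,0,0.25],0,0.15],[[0,0,0.3],0,0.15],[[0,0,0.35],0,0.15],[[0,0,0.4],0,0.15],[[0,0,0.45],0,0.15],[[0,0,0.45],0,0.15]]' 30
python3 -c "
from h import *
go(.5585,-.202,.104,106.5)"
```

```text
time_s: 13.35
ee_pos: [0.5592, -0.203, 0.1123]
eef_rot: [3.142, 0.0, 1.859]
force: [-1.1, 0.3, 4.7]
grip_width: 0.0217
shift [ 0.023 -0.009  0.166] twist 0.003 now [ 0.5592 -0.203   0.1123] yaw 106.52 F [-1.11  0.29  4.71] w 0.0217 t 13.35
```

```bash
python3 -m creep '[[[0,0,0.04],0,0.15],[[0,0,0.08],0,0.15],[[0,0,0.12],0,0.15],[[0,0,0.14],0,0.15],[[0,0,0.14],0,0.15]]'
python3 -c "
from h import *
go(.5585,-.202,.104,106.5)"
```

```text
time_s: 13.85
ee_pos: [0.5592, -0.203, 0.1054]
eef_rot: [3.142, 0.0, 1.859]
force: [-1.4, 0.4, 5.7]
grip_width: 0.022
shift [ 0.023 -0.008  0.027] twist 0.002 now [ 0.5592 -0.203   0.1054] yaw 106.52 F [-1.35  0.4   5.68] w 0.022 t 13.85
```

```bash
python3 -m creep '[[[0,0,0.02],0,0.15],[[0,0,0.03],0,0.15],[[0,0,0.03],0,0.15]]'
python3 -c "
from h import *
go(.5585,-.202,.104,106.5)"
python3 -m creep '[[[0,0,0.02],0,0.15],[[0,0,0.02],0,0.15]]'
python3 -c "
from h import *
go(.5585,-.202,.104,106.5)"
```

```text
time_s: 14.15
ee_pos: [0.5593, -0.203, 0.1041]
eef_rot: [3.141, 0.0, 1.859]
force: [-2.4, -0.6, 4.8]
grip_width: 0.0219
shift [ 0.023 -0.009  0.002] twist 0.003 now [ 0.5593 -0.203   0.1041] yaw 106.53 F [-2.41 -0.6   4.82] w 0.0219 t 14.15
time_s: 14.35
ee_pos: [0.5594, -0.2031, 0.104]
eef_rot: [3.141, 0.001, 1.859]
force: [-5.5, 0.6, 14.8]
grip_width: 0.0218
shift [ 0.025 -0.011 -0.   ] twist 0.002 now [ 0.5594 -0.2031  0.104 ] yaw 106.52 F [-5.51  0.58 14.76] w 0.0218 t 14.35
```

```bash
python3 -m creep '[[[0,0,-0.006],0,0.15],[[0,0,-0.006],0,0.15],[[0,0,-0.006],0,0.15],[[0,0,-0.006],0,0.15]]'
python3 - <<'E'
from h import *
go(.5585,-.202,.104,106.5)
c=grab('side','side8'); grab('top','top8')
go(.5585,-.202,.104,106.5)
s=cv2.imread('pics/side8.png');cv2.imwrite('pics/side8z.png',cv2.resize(s[115:195,220:290],None,fx=8,fy=7,interpolation=cv2.INTER_CUBIC));cv2.imwrite('pics/side8w.png',s)
E
```

```text
time_s: 14.75
ee_pos: [0.5594, -0.203, 0.104]
eef_rot: [3.141, 0.001, 1.859]
force: [-4.1, 1.0, 12.0]
grip_width: 0.0219
shift [ 0.024 -0.011  0.001] twist 0.003 now [ 0.5594 -0.203   0.104 ] yaw 106.52 F [-4.14  0.96 11.99] w 0.0219 t 14.75
shift [ 0.025 -0.01   0.   ] twist 0.002 now [ 0.5593 -0.203   0.104 ] yaw 106.52 F [-3.89  0.77 12.31] w 0.0217 t 14.85
```

View pics/side8z.png

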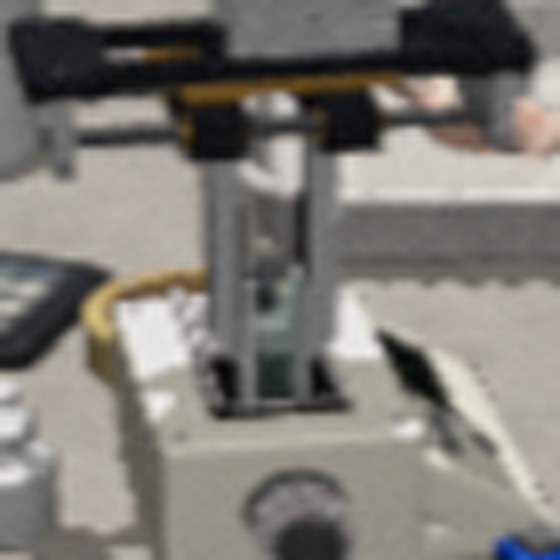

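View pics/side8w.png

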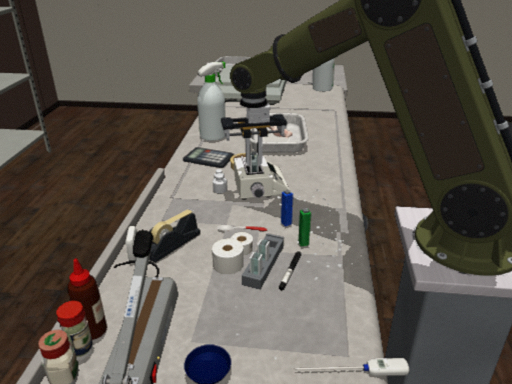

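In the picture the cell stands upright in the well at (275,370), with the fingers on its frosted sides, the short cells still in the stand and the other objects undisturbed. The TCP is at 104.0 mm, which puts the underside at 25.9 mm against 26 mm for the lift's stop. The push is steady at 12 N.

```bash
python3 -c "
from station import ctrl
print(ctrl.hand_in())"
```

```text
the job is handed in; nothing more can be done
None
```

I opened the shutter fully and moved the tall check cell from the stand into the well. I handed the job in at about 14.9 s with the cell pressed down and still gripped by its frosted faces.

- **Shutter:** it travelled about 45 mm to its stop, where the force rose to 15 N. The pictures then showed the well uncovered.
- **Cell grip:** I gripped the cell about 78 mm above its underside. Camera depth put it within about 0.5 mm of the pads' centre, and the jaw opening stayed at 22 mm.
- **Well and lift:** the cell entered the well without measurable contact force, turned to 106.5° yaw to match the photometer's measured 16.5°. At the end the gripper height put the underside at 25.9 mm, against 26 mm for the lift's stop. This assumes the cell stood on the pocket floor when I gripped it, and it shows no slip in the grip. The push was steady at about 12 N.
- **Other objects:** the last picture shows the short cells in the stand and the objects around it undisturbed.

Three checks were less clean:
- The two cameras disagreed by 3–4 mm in y for the stand and shutter tab. I settled this using the gripped tab and comparisons within a single picture.
- A sideways force of about 4 N remained while pressing.
- The arm hid the well from the top camera, so the final picture check is from the side camera only.

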